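# Put the reagent bottles back in their colour-matched stands

### The arm

A 6-joint arm with a two-finger parallel gripper is mounted at the origin on a cart in front of the work surface, level with it; the furniture and walls round the work are solid. World frame = base frame: x ahead of the robot, y to its left, z up, the work surface at z = 0. Lengths are in m, angles in rad, forces in N, time in s.
With the tool pointing down it reaches from about 0.4 to 0.825 m from the base axis. Payload 7 kg.
Tool frame: the origin (TCP) lies at the very end of the fingers, on their centre line; the grasp point (between the pads) lies 19 mm behind it (r.grip_point_offset is the distance from the TCP to the grasp point, in m); z points along the fingers, x is the direction in which the jaws open and shut, and the axes are right-handed (so a half turn about z gives the same grasp; the last joint's range is limited). The gripper opens to 85 mm and grips with 20 to 120 N. Pads are 22 mm wide; open, the fingers measure 114 mm over their backs; the gripper's body (76 mm by 85 mm) begins 54 mm behind the grasp point. The pads swing forward as they close: fully open they stand 13 mm farther back than shut.
Start: joints at [1.589, 0.359, 0.012, 0, -1.224, -0.288], TCP at [0.18, 0.651, 0.231] pointing down, gripper open.
Joint ranges: [-3.07, 3.07], [-1.43, 2.12], [-1.02, 1.25], [-3.03, 1.67], [-3.05, -0], [-3.03, 3.03]. Speed limits (rad/s): [2.39, 2.39, 3.01, 3.14, 3.14, 3.14].

### API

Orientations are given as a rotation vector (axis times angle).
In Python, from workcell import sensors, snapshot, order, r gives the robot as it stands.
- The arm moves only by the tool drive_tool, never from a script. Its argument "steps" is a list of rows, each a list of 3 entries, a list of its own where there are three numbers: the closure, from -1 (fully open) to 1 (shut), then the shift along the tool's x, y, z in units of 150 mm (1.0 is 150 mm), then the turn about the tool's z in units of 60 degrees (1.0 is 60 degrees). A call has exactly 10 rows; each row is the pose to reach, as a shift and turn from the pose measured when the call began, along the tool's axes at that moment; what a row does not reach only later rows make up. A row lasts 1/8 s, in which the tool goes at most 62.5 mm and 10.7 degrees, less where a joint would pass 70% of its speed; a pose out of reach is approached as far as the arm can. A call with a number of a shift or a turn outside -1 to 1 is refused whole. A call with a gripper value outside its range is refused whole. The fingers move at their own pace and stop on an object; "force" is the grip in N (left out, the last holds). Time passes only in rows, so rows that repeat a pose let the fingers close, or fill a call up. It gives the time, the measured TCP pose, the force and the opening at its end, in the units of the state.
- sensors.read_state(): the state, without advancing time (a new reading comes with each control period).
- snapshot(name): name is "side" or "top" or "wrist"; returns a dict with "color" (420x560x3 uint8, red, green, blue), "vfov" (degrees; the focal length in pixels is half the picture's height over the tangent of half this angle, whatever the lens; pixels are square), "cx", "cy" (the principal point, pixels), "R" (3x3) and "t" (3): a world point X has camera coordinates R X + t; the wrist camera has in their place "hand_eye" (4x4, takes a point from camera to tool coordinates, whose origin is the TCP and whose axes are the tool frame's). Camera axes: x right, y down, z forward; pixel columns grow to the right and rows downward; lengths in m; the calibration is good to about 2 mm. A picture is of the moment at which its call begins: read the wrist's pose just before it. There is no depth.
- order.close_job(): hands the job in, once; it reports no verdict.
The state is a dict: "time": time; "joint_positions": joint angles; "joint_vel": joint speeds; "joint_torque": joint torques, N m; "tcp_pos": TCP position; "tcp_rot": TCP orientation; "contact_force": force on the tool from outside, world axes, zero at the start; "wrist_torque": the same for the moment, N m; "gripper_width": finger opening in m.
Only numpy, scipy, OpenCV 4.12 (cv2) and the standard library are available. Lean on these libraries where they do the work, as an engineer would, in place of code of your own. Each camera call takes 0.05 s, during which the arm holds its last target. There are 200 camera calls.

### The job

The bottles have been left in the wrong places: stand each of the four bottles upright in the cup of the stand whose colour matches its cap (blue, purple, white; the black dropper bottle with the yellow top on the bench goes in the yellow stand; leave the one up on the boxes). A bottle that stands in another's stand has to be moved out before the rightful one goes in; keep the bottles upright, set them down rather than drop them, and do not disturb the flat black lidded box or the timer.

Things in the scene. Friction and masses are not known exactly. Their poses are not given: they have to be found in the camera images.
- bottle_blue: reagent bottle with a blue screw cap and a blue-and-white label; starts standing in the purple stand. Upright, rigid, closed, about 90 g. Round body 47 mm in diameter from its foot up to about 60 mm, then a shoulder; cap 30 mm in diameter; 88 mm tall in all. Origin: centre of its underside; z up along the bottle.
- bottle_purple: reagent bottle with a purple screw cap and a purple-and-white label; starts standing in the white stand. Upright, rigid, closed, about 90 g. Round body 47 mm in diameter from its foot up to about 60 mm, then a shoulder; cap 30 mm in diameter; 88 mm tall in all. Origin: centre of its underside; z up along the bottle.
- bottle_white: reagent bottle with a white screw cap and brown contents; starts on the bare bench in front of the stands. Upright, rigid, closed, about 90 g. Round body 47 mm in diameter from its foot up to about 60 mm, then a shoulder; cap 30 mm in diameter; 88 mm tall in all. Origin: centre of its underside; z up along the bottle.
- dropper_bottle: small black dropper bottle with a yellow collar and nozzle; starts on the bare bench in front of the stands (a like one up on the blue boxes behind is scenery). Upright, rigid, closed, about 60 g. Round black body 40 mm in diameter up to 52 mm, yellow collar 32 mm in diameter up to 72 mm, thin nozzle; 84 mm tall in all. Origin: centre of its underside; z up along the bottle.
- stand_blue: blue bottle stand, fixed to the bench: a blue cup on a black rubber foot. Foot 86 mm wide, 3 mm high; cup 77 mm wide outside, 67 mm inside; rim 15 mm and inner floor 5 mm above the bench. Origin: centre of its underside; z up. To the left of the stands, beyond y = 0.21, a solid grey splash screen up to 0.25 m high runs front to back: cross above it.
- stand_purple: purple bottle stand, fixed to the bench: a purple cup on a black rubber foot. Foot 86 mm wide, 3 mm high; cup 77 mm wide outside, 67 mm inside; rim 15 mm and inner floor 5 mm above the bench. Origin: centre of its underside; z up. To the left of the stands, beyond y = 0.21, a solid grey splash screen up to 0.25 m high runs front to back: cross above it.
- stand_white: white bottle stand, fixed to the bench: a white cup on a black rubber foot. Foot 86 mm wide, 3 mm high; cup 77 mm wide outside, 67 mm inside; rim 15 mm and inner floor 5 mm above the bench. Origin: centre of its underside; z up. To the left of the stands, beyond y = 0.21, a solid grey splash screen up to 0.25 m high runs front to back: cross above it.
- stand_yellow: yellow bottle stand, fixed to the bench: a yellow cup on a black rubber foot. Foot 86 mm wide, 3 mm high; cup 77 mm wide outside, 67 mm inside; rim 15 mm and inner floor 5 mm above the bench. Origin: centre of its underside; z up. To the left of the stands, beyond y = 0.21, a solid grey splash screen up to 0.25 m high runs front to back: cross above it.
- sample_box: bystander: flat black lidded box, 92 x 128 x 29 mm, loose on the bench behind the stands. Origin: centre of its underside.
- timer: bystander: square white bench timer, 66 x 66 x 18 mm, with red, grey and green buttons, lying loose on the bench. Origin: centre of its underside.
Mind the look-alikes: they are no part of the job. Leave any orange look-alike of the dropper_bottle alone.

How it is judged:
At the end, for the whole second after the job is handed in: Each bottle stands upright (within 0.1 rad) on the inner floor of the stand of its own colour: its centre within 16 mm of the stand's centre, its foot 2 to 9 mm above the bench, released and at rest (horizontal distance between bottle_blue and stand_blue below 0.016 m and z of bottle_blue in the frame of stand_blue between 0.002 and 0.009 m and angle between each of bottle_blue, bottle_purple, bottle_white, dropper_bottle's own z axis and vertical below 0.1 rad and linear speed of each of bottle_blue, bottle_purple, bottle_white, dropper_bottle below 0.02 m/s and angular speed of each of bottle_blue, bottle_purple, bottle_white, dropper_bottle below 0.3 rad/s and contact force between each of bottle_blue, bottle_purple, bottle_white, dropper_bottle and the fingers below 0.1 N and horizontal distance between bottle_purple and stand_purple below 0.016 m and z of bottle_purple in the frame of stand_purple between 0.002 and 0.009 m and horizontal distance between bottle_white and stand_white below 0.016 m and z of bottle_white in the frame of stand_white between 0.002 and 0.009 m and horizontal distance between dropper_bottle and stand_yellow below 0.016 m and z of dropper_bottle in the frame of stand_yellow between 0.002 and 0.009 m); the robot touches nothing.
It fails at once if a bottle tips over (leans more than about 35 degrees) (angle between any of bottle_blue, bottle_purple, bottle_white, dropper_bottle's own z axis and vertical above 0.6 rad).
It fails at once if a bottle falls freely from more than 3 cm above the bench ((height (world z) of bottle_blue above 0.03 m and contact force between bottle_blue and anything else below 0.001 N) or (height (world z) of bottle_purple above 0.03 m and contact force between bottle_purple and anything else below 0.001 N) or (height (world z) of bottle_white above 0.03 m and contact force between bottle_white and anything else below 0.001 N) or (height (world z) of dropper_bottle above 0.03 m and contact force between dropper_bottle and anything else below 0.001 N)).
It fails at once if the black box or the timer is moved more than 15 mm (distance of any of sample_box, timer from where it was at the start of the episode above 0.015 m).
It also fails if it takes over 112 s, if anything falls off the work surface, if the arm or the gripper's body presses on something with over 40 N, if the wrist force passes 120 N, or if a joint passes its speed limit or range.

## Working session

There is one attempt and no reset: what is moved stays moved. The work goes in short steps, Python scripts to look and compute and a tool call to move; the robot and the scene stay as the last step left them, time stands still between calls to the robot, and variables do not carry over. Pictures are saved under pics/ and viewed, about 12 in all and at most 16, crops included, and the job is handed in when it is done.

Besides the shell and the picture viewer there is one more tool, called as name(argument=value, ...), one argument or row to a line, values as JSON. drive_tool: Moves the arm, as the interface text tells. Shifts and turns lie within -1 to 1; 1 stands for 150 mm of shift or 60 degrees of turn. Its arguments: {"type":"object","properties":{"steps":{"type":"array","items":{"type":"array"}},"force":{"type":"number"}},"required":["steps"]}

```bash
mkdir -p pics; ls; python3 - <<'E'
from workcell import sensors, snapshot, order, r
import cv2
print(sensors.read_state())
for n in("side","top"):
    s=snapshot(n); cv2.imwrite(f"pics/{n}0.png",cv2.cvtColor(s["color"],cv2.COLOR_RGB2BGR))
    print({k:v for k,v in s.items() if k!="color"})
s=snapshot("wrist");print({k:v for k,v in s.items() if k!="color"})
print(r.grip_point_offset)
E
```

```text
pics
{'time': 0.0, 'joint_positions': array([ 1.58910976e+00,  3.59372624e-01,  1.10712250e-02, -3.54093581e-04,
       -1.22414643e+00, -2.88063618e-01]), 'joint_vel': array([ 0.00271397,  0.0003792 ,  0.00036155, -0.00070952, -0.00103241,
        0.00011184]), 'joint_torque': array([ 1.04140476e-03, -5.83324742e+01,  2.93418682e+01,  6.93685591e+00,
       -6.00621031e-03,  1.85542547e-05]), 'tcp_pos': array([0.17980093, 0.65009941, 0.2303776 ]), 'tcp_rot': array([ 1.90165244e+00, -2.49910010e+00,  1.78303362e-03]), 'contact_force': array([ 0.61899308,  1.12133774, -0.36525565]), 'wrist_torque': array([-0.05126525, -0.00401834,  0.00539452]), 'gripper_width': 0.08538302288596267}
{'vfov': 49.82412897126325, 'cx': 280.4165782870332, 'cy': 213.40770886406432, 'R': array([[ 0.97597253, -0.21695229,  0.02023158],
       [-0.11572551, -0.59478243, -0.79551334],
       [ 0.18462182,  0.77405786, -0.60559823]]), 't': array([-0.59016556,  0.00341719,  1.09553899])}
{'vfov': 52.97836493627685, 'cx': 279.03899558935404, 'cy': 207.845170233582, 'R': array([[-1.67804471e-02, -9.99854432e-01, -3.08736629e-03],
       [-9.77111528e-01,  1.70535053e-02, -2.12043014e-01],
       [ 2.12064798e-01, -5.41475398e-04, -9.77255457e-01]]), 't': array([-0.14017066,  0.56866224,  0.82422391])}
{'vfov': 61.03440904344009, 'cx': 282.3876108847791, 'cy': 210.73435042929836, 'hand_eye': array([[ 9.99998472e-01,  1.68085230e-03, -4.80904508e-04,
        -4.46023257e-04],
       [-1.43877114e-03,  9.47478048e-01,  3.19817570e-01,
        -8.19459955e-02],
       [ 9.93212563e-04, -3.19816389e-01,  9.47479019e-01,
        -1.42699782e-01],
       [ 0.00000000e+00,  0.00000000e+00,  0.00000000e+00,
         1.00000000e+00]])}
0.0187
```

View pics/top0.png

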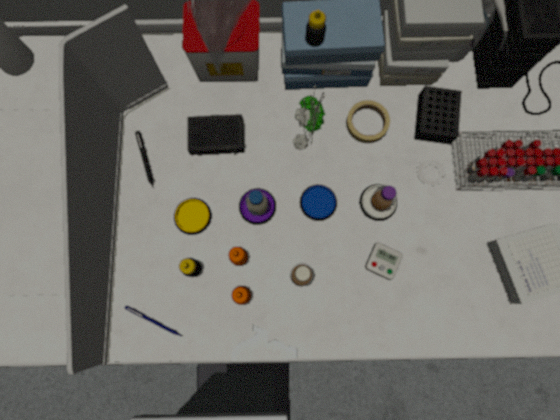

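View pics/side0.png

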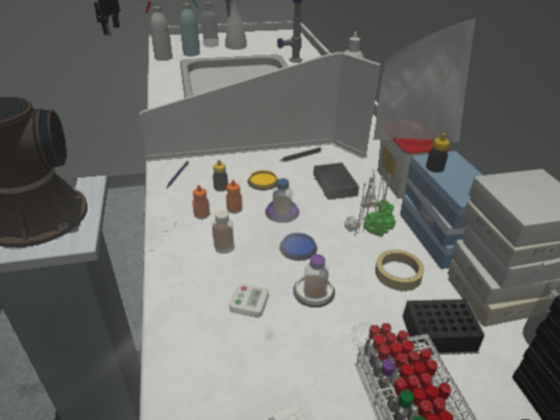

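Top view: stands are yellow (192,216), purple (257,206) with the blue bottle, blue (318,202), and white (379,201) with the purple bottle. The white-capped bottle is at (302,274) and the timer at (383,261). There are four dropper-like objects: black/yellow at (189,267), orange at (237,256) and (241,296), and black/yellow on the boxes at (316,25). The one at (189,267) fits, being black, yellow-topped and on the bench. I'll confirm it in a crop and measure.

```bash
cat > h.py <<'E'
import numpy as np, cv2
from scipy.spatial.transform import Rotation as Ro
from workcell import sensors, snapshot, order, r
def grab(n,f=None):
    s=snapshot(n)
    if f: cv2.imwrite(f"pics/{f}.png",cv2.cvtColor(s["color"],cv2.COLOR_RGB2BGR))
    h=s["color"].shape[0]; s["f"]=h/2/np.tan(np.radians(s["vfov"]/2)); return s
def wristcam(s,st):
    T=np.eye(4);T[:3,:3]=Ro.from_rotvec(st["tcp_rot"]).as_matrix();T[:3,3]=st["tcp_pos"]
    W=np.linalg.inv(T@s["hand_eye"]); s["R"],s["t"]=W[:3,:3],W[:3,3]; return s
def ray(s,u,v,z):
    d=s["R"].T@np.array([(u-s["cx"])/s["f"],(v-s["cy"])/s["f"],1]); c=-s["R"].T@s["t"]
    return (c+d*(z-c[2])/d[2])[:2]
def proj(s,X):
    p=s["R"]@np.array(X)+s["t"]; return s["f"]*p[:2]/p[2]+[s["cx"],s["cy"]]
def plan(x,y,z,yaw=None):
    """shift and turn in tool units to reach TCP x,y,z with jaw-axis yaw (deg)"""
    st=sensors.read_state(); M=Ro.from_rotvec(st["tcp_rot"]).as_matrix()
    d=M.T@(np.array([x,y,z])-st["tcp_pos"])/.15
    cur=np.degrees(np.arctan2(M[1,0],M[0,0])); t=0
    if yaw is not None:
        t=-((yaw-cur+90)%180-90)/60
    print("t",st["time"],"tcp",st["tcp_pos"].round(4),"yaw",cur.round(1),"tilt z",M[:,2].round(3),"w",round(st["gripper_width"],4),"q",st["joint_positions"].round(2))
    print("shift",d.round(3),"turn",round(t,3))
E
python3 - <<'E'
from h import *
s=grab("top"); c=s["color"]; h=cv2.cvtColor(c,cv2.COLOR_RGB2HSV)
out=cv2.resize(cv2.cvtColor(c[175:315,165:415],cv2.COLOR_RGB2BGR),None,fx=3.2,fy=3.2,interpolation=cv2.INTER_CUBIC)
cv2.imwrite("pics/crop.png",out)
# seed colour segmentation: name,pixel,z,window
def seg(name,u,v,z,w,m):
    b=np.zeros(m.shape,np.uint8); b[v-w:v+w,u-w:u+w]=m[v-w:v+w,u-w:u+w]
    n,l,stt,ce=cv2.connectedComponentsWithStats(b); i=1+np.argmax(stt[1:,4])
    p=np.argwhere(l==i)[:,::-1].astype(np.int32); hull=cv2.convexHull(p); (cc,R)=cv2.minEnclosingCircle(hull)
    e=cv2.fitEllipse(hull)
    print(name,"px",stt[i,4],"cent",ce[i].round(1),"ell",np.round(e[0],1),np.round(e[1],1),"world",ray(s,*e[0],z).round(4),"mm/px",(1e3*np.linalg.norm(ray(s,e[0][0]+1,e[0][1],z)-ray(s,*e[0],z))).round(2))
H,S,V=cv2.split(h)
for n,u,v in (("yel",192,216),("pur",257,206),("blu",318,202),("dropper",189,267),("bcap",257,197),("pcap",388,193),("wcap",302,273),("wstand",366,205)):print(n,h[v,u],h[v,u+2])
seg("stand_yellow",192,216,.015,26,((H>18)&(H<35)&(S>120)&(V>80)).astype(np.uint8))
seg("stand_blue",318,202,.015,26,((H>100)&(H<125)&(S>120)&(V>40)).astype(np.uint8))
seg("stand_purple",257,206,.015,26,((H>125)&(H<160)&(S>90)&(V>30)).astype(np.uint8))
seg("drop",189,267,.07,14,((H>18)&(H<35)&(S>120)&(V>80)).astype(np.uint8))
seg("bcap",257,197,.093,14,((H>95)&(H<122)&(S>110)&(V>30)).astype(np.uint8))
seg("pcap",388,193,.093,14,((H>120)&(H<165)&(S>70)&(V>30)).astype(np.uint8))
plan(.18,.65,.32)
E
```

```text
yel [ 25 255 157] [ 25 255 155]
pur [18 55 84] [20 53 87]
blu [107 220 109] [107 211 111]
dropper [ 25 255 135] [ 26 232 147]
bcap [104 163  86] [103 148  93]
pcap [143 119 101] [141 125 100]
wcap [ 26  29 150] [ 23  34 150]
wstand [ 28  20 154] [ 30  16 155]
stand_yellow px 918 cent [191.6 215.2] ell [191.6 215.2] [33.1 35. ] world [0.5629 0.0432] mm/px 2.21
stand_blue px 903 cent [318.1 201.9] ell [318.1 201.9] [32.9 34.3] world [ 0.5881 -0.2367] mm/px 2.22
stand_purple px 495 cent [257.4 208.7] ell [257.  205.7] [33.5 34.7] world [ 0.5818 -0.1013] mm/px 2.21
drop px 181 cent [186.9 265.8] ell [186.9 265.8] [14.6 15.6] world [0.4478 0.0382] mm/px 2.02
bcap px 141 cent [255.6 196.7] ell [255.6 196.7] [12.5 13.8] world [ 0.5832 -0.1027] mm/px 2.03
pcap px 152 cent [388.1 192.6] ell [388.1 192.6] [13.4 13.9] world [ 0.5871 -0.3724] mm/px 2.03
t 0.2 tcp [0.1799 0.6503 0.2307] yaw -105.5 tilt z [-0.    -0.001 -1.   ] w 0.0853 q [ 1.59  0.36  0.01 -0.   -1.22 -0.29]
shift [ 0.002 -0.001 -0.595] turn 0
```

View pics/crop.png

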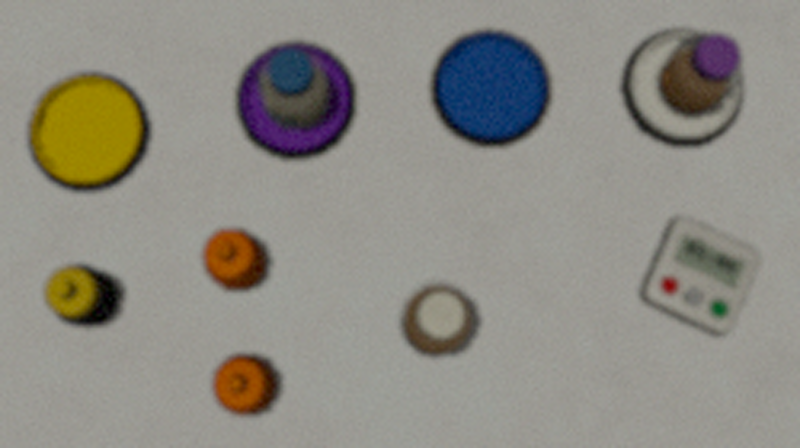

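The crop confirms the job's dropper bottle: black body with a yellow collar at px (187,266), while its neighbours are orange. First I rise above the screen and start swinging over.

drive_tool(
  steps=[
    [-1,[0,0,-0.3],0],
    [-1,[0,0,-0.6],0],
    [-1,[0,0,-0.7],0],
    [-1,[0.1,-0.2,-0.7],0.1],
    [-1,[0.2,-0.4,-0.7],0.2],
    [-1,[0.35,-0.6,-0.7],0.3],
    [-1,[0.45,-0.8,-0.7],0.4],
    [-1,[0.6,-1,-0.7],0.5],
    [-1,[0.6,-1,-0.7],0.5],
    [-1,[0.6,-1,-0.7],0.5],
  ],
  force=40,
)

```text
time: 1.45
tcp_pos: [0.3004, 0.5236, 0.3355]
tcp_rot: [1.19, -2.906, 0.002]
contact_force: [-0.1, 0.3, 0.2]
gripper_width: 0.0857
```

```bash
python3 - <<'E'
from h import *
plan(.46,.33,.335,-165)
s=grab("top")
print("wbottle",ray(s,302.3,273.2,.088),"wstand",ray(s,378.3,201.9,.009))
E
```

```text
t 1.45 tcp [0.3004 0.5236 0.3355] yaw -135.4 tilt z [-0.    -0.001 -1.   ] w 0.0857 q [ 1.37  0.19  0.02 -0.   -1.4  -0.6 ]
shift [ 0.147 -1.666  0.004] turn 0.493
wbottle [ 0.42791535 -0.19341621] wstand [ 0.58711954 -0.37155762]
```

drive_tool(
  steps=[
    [-1,[0,-0.2,0],0.1],
    [-1,[0.05,-0.35,0],0.2],
    [-1,[0.1,-0.5,0],0.3],
    [-1,[0.1,-0.65,0],0.4],
    [-1,[0.15,-0.8,0],0.5],
    [-1,[0.15,-0.95,0],0.6],
    [-1,[0.15,-1,0],0.743],
    [-1,[0.15,-1,0],0.743],
    [-1,[0.15,-1,0],0.743],
    [-1,[0.15,-1,0],0.743],
  ],
)

```text
time: 2.75
tcp_pos: [0.389, 0.4018, 0.3353]
tcp_rot: [0.004, -3.141, 0.003]
contact_force: [0.2, -0.2, 0.4]
gripper_width: 0.0855
```

```bash
python3 - <<'E'
from h import *
plan(.583,-.1025,.335,180)
E
```

```text
t 2.75 tcp [0.389  0.4018 0.3353] yaw -179.8 tilt z [-0.001 -0.002 -1.   ] w 0.0855 q [ 1.15  0.12 -0.07  0.   -1.38 -1.15]
shift [-1.284 -3.365  0.007] turn 0.003
```

drive_tool(
  steps=[
    [-1,[-0.1,-0.25,0],0],
    [-1,[-0.2,-0.5,0],0],
    [-1,[-0.3,-0.75,0],0],
    [-1,[-0.4,-1,0],0],
    [-1,[-0.4,-1,0],0],
    [-1,[-0.4,-1,0],0],
    [-1,[-0.4,-1,0],0],
    [-1,[-0.4,-1,0],0],
    [-1,[-0.4,-1,0],0],
    [-1,[-0.4,-1,0],0],
  ],
)

```text
time: 4.0
tcp_pos: [0.4493, 0.2522, 0.3355]
tcp_rot: [0.005, -3.141, 0.003]
contact_force: [-0.7, -0.3, 0.9]
gripper_width: 0.0856
```

drive_tool(
  steps=[
    [-1,[-0.1,-0.25,0],0],
    [-1,[-0.2,-0.5,0],0],
    [-1,[-0.3,-0.75,0],0],
    [-1,[-0.4,-1,0],0],
    [-1,[-0.4,-1,0],0],
    [-1,[-0.4,-1,0],0],
    [-1,[-0.4,-1,0],0],
    [-1,[-0.4,-1,0],0],
    [-1,[-0.4,-1,0],0],
    [-1,[-0.4,-1,0],0],
  ],
)

```text
time: 5.25
tcp_pos: [0.5097, 0.1027, 0.3358]
tcp_rot: [0.006, -3.141, 0.003]
contact_force: [-0.5, 0.1, -0.3]
gripper_width: 0.0856
```

drive_tool(
  steps=[
    [-1,[-0.1,-0.25,0],0],
    [-1,[-0.2,-0.5,0],0],
    [-1,[-0.3,-0.75,0],0],
    [-1,[-0.4,-1,0],0],
    [-1,[-0.4,-1,0.2],0],
    [-1,[-0.4,-1,0.4],0],
    [-1,[-0.4,-1,0.6],0],
    [-1,[-0.4,-1,0.6],0],
    [-1,[-0.4,-1,0.6],0],
    [-1,[-0.4,-1,0.6],0],
  ],
)

```text
time: 6.5
tcp_pos: [0.571, -0.0471, 0.2476]
tcp_rot: [-0.006, 3.14, -0.002]
contact_force: [-0.3, -0.1, -0.1]
gripper_width: 0.0848
```

```bash
python3 - <<'E'
from h import *
plan(.583,-.1025,.16,180)
st=sensors.read_state()
s=wristcam(grab("wrist","w1"),st)
for n,p in dict(cap=(.583,-.1025,.093),standp=(.5818,-.1013,.015),standb=(.5881,-.2367,.015)).items(): print(n,proj(s,p))
E
```

```text
t 6.5 tcp [ 0.571  -0.0471  0.2476] yaw -179.8 tilt z [ 0.002 -0.001 -1.   ] w 0.0848 q [ 0.26  0.18 -0.2   0.   -1.19 -0.26]
shift [-0.077 -0.369  0.584] turn 0.004
cap [268.04686219 124.57777687]
standp [272.25475136 118.93806944]
standb [264.71228749 -35.73449171]
```

View pics/w1.png

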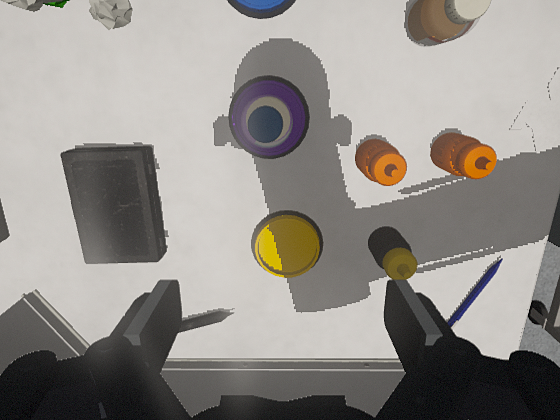

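Wrist view: blue cap at (265,125) against a predicted (268,125), and purple stand at (269,118) against (272,119). That agrees to about 2 mm. The dropper at (395,255) stands clear. Descending on the blue bottle.

drive_tool(
  steps=[
    [-1,[-0.05,-0.2,0],0],
    [-1,[-0.09,-0.37,0],0],
    [-1,[-0.09,-0.37,0.1],0],
    [-1,[-0.09,-0.37,0.3],0],
    [-1,[-0.09,-0.37,0.5],0],
    [-1,[-0.09,-0.37,0.7],0],
    [-1,[-0.09,-0.37,0.8],0],
    [-1,[-0.09,-0.37,0.8],0],
    [-1,[-0.09,-0.37,0.8],0],
    [-1,[-0.09,-0.37,0.8],0],
  ],
)

```text
time: 7.8
tcp_pos: [0.5855, -0.1027, 0.1287]
tcp_rot: [-0.006, 3.138, -0.002]
contact_force: [0.5, -0.6, 0.4]
gripper_width: 0.0855
```

```bash
python3 - <<'E'
from h import *
plan(.584,-.1025,.027,180)
st=sensors.read_state()
s=wristcam(grab("wrist","w2"),st)
print(proj(s,(.584,-.1025,.093)))
E
```

```text
t 7.8 tcp [ 0.5855 -0.1027  0.1287] yaw -179.8 tilt z [ 0.004 -0.001 -1.   ] w 0.0855 q [ 0.16  0.31 -0.31  0.   -0.95 -0.15]
shift [0.012 0.002 0.678] turn 0.004
[284.88037227 248.02275059]
```

View pics/w2.png

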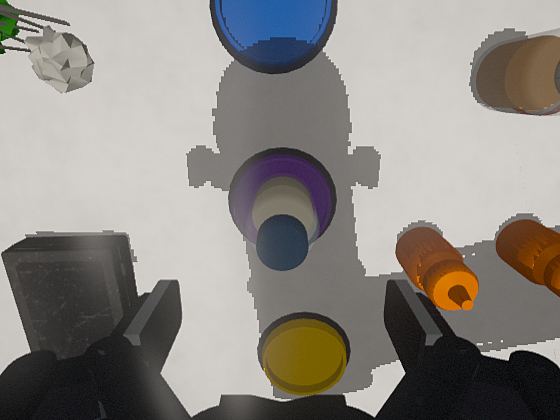

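Blue cap seen at (282,242), predicted (285,248), so about 2 mm further in −y. I'll correct for that, descend and grip.

drive_tool(
  steps=[
    [-1,[0,-0.01,0.15],0],
    [-1,[0,-0.01,0.3],0],
    [-1,[0,-0.01,0.45],0],
    [-1,[0,-0.01,0.6],0],
    [-1,[0,-0.01,0.68],0],
    [-1,[0,-0.01,0.68],0],
    [-1,[0,-0.01,0.68],0],
    [0.3,[0,-0.01,0.68],0],
    [1,[0,-0.01,0.68],0],
    [1,[0,-0.01,0.68],0],
  ],
  force=30,
)

```text
time: 9.1
tcp_pos: [0.5861, -0.1043, 0.0272]
tcp_rot: [-0.006, 3.137, -0.002]
contact_force: [-2.0, -0.4, 5.8]
gripper_width: 0.0467
```

drive_tool(
  steps=[
    [1,[0,0,0],0],
    [1,[0,0,0],0],
    [1,[0,0,0],0],
    [1,[0,0,0],0],
    [1,[0,0,-0.05],0],
    [1,[0,0,-0.15],0],
    [1,[0,0,-0.25],0],
    [1,[0,0,-0.35],0],
    [1,[0,0,-0.35],0],
    [1,[0,0,-0.35],0],
  ],
)

```text
time: 10.35
tcp_pos: [0.5856, -0.1042, 0.0796]
tcp_rot: [-0.006, 3.137, -0.002]
contact_force: [-0.0, -0.2, -1.8]
gripper_width: 0.0465
```

```bash
python3 - <<'E'
from h import *
plan(.5895,-.2385,.08,180)
st=sensors.read_state()
s=wristcam(grab("wrist","w3"),st)
print([proj(s,p).round(0) for p in((.5881,-.2367,.015),(.5881,-.2367,.003))])
E
```

```text
t 10.35 tcp [ 0.5856 -0.1042  0.0796] yaw -179.8 tilt z [ 0.004 -0.001 -1.   ] w 0.0465 q [ 0.15  0.36 -0.36  0.   -0.84 -0.15]
shift [-0.023 -0.896 -0.001] turn 0.004
[array([279., -16.]), array([279.,  -9.])]
```

View pics/w3.png

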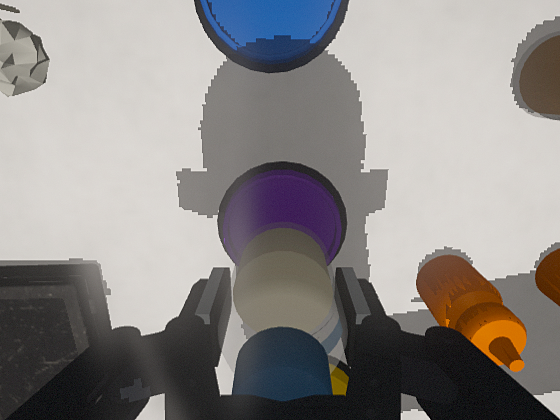

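Bottle gripped and lifted upright (opening 46.5 mm). The blue stand is at column ~272 against a predicted 279, so I shift x to about 0.592. Carrying over.

drive_tool(
  steps=[
    [1,[0,-0.08,0],0],
    [1,[-0.01,-0.2,0],0],
    [1,[-0.02,-0.35,0],0],
    [1,[-0.03,-0.5,0],0],
    [1,[-0.04,-0.65,0],0],
    [1,[-0.04,-0.8,0],0],
    [1,[-0.04,-0.9,0],0],
    [1,[-0.04,-0.9,0],0],
    [1,[-0.04,-0.9,0],0],
    [1,[-0.04,-0.9,0],0],
  ],
)

```text
time: 11.65
tcp_pos: [0.592, -0.2386, 0.0796]
tcp_rot: [-0.007, 3.138, -0.002]
contact_force: [-0.6, 0.2, -0.2]
gripper_width: 0.0463
```

```bash
python3 - <<'E'
from h import *
plan(.5915,-.2385,.0282,180)
st=sensors.read_state()
s=wristcam(grab("wrist","w4"),st)
for c in((.5915,-.2385),(.587,-.3724)):
  print([proj(s,(c[0]+a,c[1]+b,.003)).round(0) for a,b in((.043,0),(-.043,0),(0,-.043),(0,.043))])
E
```

```text
t 11.65 tcp [ 0.592  -0.2386  0.0796] yaw -179.7 tilt z [ 0.004 -0.001 -1.   ] w 0.0463 q [-0.08  0.43 -0.26  0.   -0.88  0.08]
shift [0.005 0.001 0.342] turn 0.004
[array([218., 222.]), array([349., 222.]), array([284., 157.]), array([283., 280.])]
[array([213., -12.]), array([373., -11.]), array([ 295., -111.]), array([292.,  74.])]
```

View pics/w4.png

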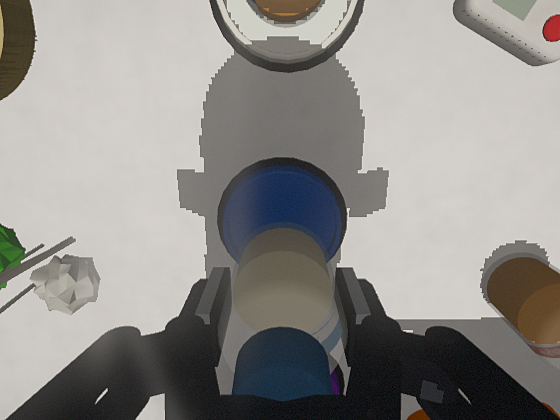

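Blue stand foot seen at columns 218–347, top row 157, against a predicted 218–349 and 157. Aligned, so I lower and release.

drive_tool(
  steps=[
    [1,[0,0,0.1],0],
    [1,[0,0,0.2],0],
    [1,[0,0,0.28],0],
    [1,[0,0,0.32],0],
    [1,[0,0,0.345],0],
    [1,[0,0,0.345],0],
    [1,[0,0,0.345],0],
    [0,[0,0,0.345],0],
    [-1,[0,0,0.345],0],
    [-1,[0,0,0.345],0],
  ],
)

```text
time: 12.95
tcp_pos: [0.5924, -0.2387, 0.028]
tcp_rot: [-0.008, 3.138, -0.002]
contact_force: [-0.2, -0.4, 0.2]
gripper_width: 0.0805
```

drive_tool(
  steps=[
    [-1,[0,0,0],0],
    [-1,[0,0,0],0],
    [-1,[0,0,-0.1],0],
    [-1,[0,0,-0.3],0],
    [-1,[0,0,-0.6],0],
    [-1,[0,0,-0.8],0],
    [-1,[0,-0.2,-0.8],0],
    [-1,[0,-0.5,-0.8],0],
    [-1,[0.01,-0.8,-0.8],0],
    [-1,[0.01,-0.9,-0.8],0],
  ],
)

```text
time: 14.2
tcp_pos: [0.5907, -0.3759, 0.1491]
tcp_rot: [-0.004, 3.137, -0.003]
contact_force: [-1.3, 0.4, -0.5]
gripper_width: 0.0854
```

```bash
python3 - <<'E'
from h import *
plan(.59,-.3735,.027,180)
st=sensors.read_state()
s=wristcam(grab("wrist","w5"),st)
print(proj(s,(.59,-.3735,.093)), [proj(s,(.59+a,-.3735+b,.003)).round(0) for a,b in((.043,0),(-.043,0),(0,-.043),(0,.043))])
print("bluecap",proj(s,(.592,-.2386,.093)))
E
```

```text
t 14.2 tcp [ 0.5907 -0.3759  0.1491] yaw -179.8 tilt z [ 0.005 -0.002 -1.   ] w 0.0854 q [-0.29  0.45 -0.04  0.   -1.08  0.29]
shift [0.008 0.018 0.814] turn 0.003
[283.43343421 237.34762417] [array([233., 196.]), array([335., 196.]), array([284., 144.]), array([283., 243.])]
bluecap [279.71131556 409.23744359]
```

View pics/w5.png

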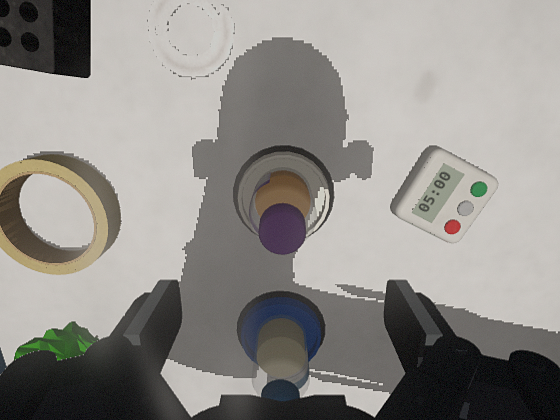

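Purple cap at (282,229). White stand foot spans columns 233–334, top row 145, which matches (0.590, −0.3735). The blue bottle stands upright in the blue cup at (282,340). Descending on purple.

drive_tool(
  steps=[
    [-1,[0,0,0.15],0],
    [-1,[0,0,0.35],0],
    [-1,[0,0,0.55],0],
    [-1,[0,0,0.75],0],
    [-1,[0,0,0.81],0],
    [-1,[0,0,0.81],0],
    [-1,[0,0,0.81],0],
    [0.3,[0,0,0.81],0],
    [1,[0,0,0.81],0],
    [1,[0,0,0.81],0],
  ],
)

```text
time: 15.5
tcp_pos: [0.5914, -0.3769, 0.0281]
tcp_rot: [-0.004, 3.137, -0.004]
contact_force: [-0.8, 0.4, 4.3]
gripper_width: 0.0465
```

drive_tool(
  steps=[
    [1,[0,0,0],0],
    [1,[0,0,0],0],
    [1,[0,0,0],0],
    [1,[0,0,0],0],
    [1,[0,0,-0.05],0],
    [1,[0,0,-0.2],0],
    [1,[0,0,-0.4],0],
    [1,[0,0,-0.6],0],
    [1,[0,0,-0.8],0],
    [1,[0,0,-0.9],0],
  ],
)

```text
time: 16.75
tcp_pos: [0.5913, -0.3769, 0.1653]
tcp_rot: [-0.004, 3.134, -0.005]
contact_force: [0.1, -0.1, -1.1]
gripper_width: 0.0459
```

```bash
python3 - <<'E'
from h import *
plan(.5855,-.1035,.16,180)
E
```

```text
t 16.75 tcp [ 0.5913 -0.3769  0.1653] yaw -179.8 tilt z [ 0.007 -0.003 -1.   ] w 0.0459 q [-0.29  0.44 -0.02  0.   -1.1   0.29]
shift [0.034 1.823 0.029] turn 0.003
```

drive_tool(
  steps=[
    [1,[0,0.08,0],0],
    [1,[0,0.25,0],0],
    [1,[0.01,0.5,0],0],
    [1,[0.02,0.75,0],0],
    [1,[0.03,0.92,0],0],
    [1,[0.03,1,0],0],
    [1,[0.03,1,0],0],
    [1,[0.03,1,0],0],
    [1,[0.03,1,0],0],
    [1,[0.03,1,0],0],
  ],
)

```text
time: 18.0
tcp_pos: [0.5863, -0.2275, 0.1646]
tcp_rot: [-0.003, 3.134, -0.005]
contact_force: [0.4, 1.1, -0.5]
gripper_width: 0.0468
```

drive_tool(
  steps=[
    [1,[0,0.08,0],0],
    [1,[0,0.25,0],0],
    [1,[0,0.5,0],0],
    [1,[0,0.7,0],0],
    [1,[0,0.8,0],0],
    [1,[0,0.82,0.1],0],
    [1,[0,0.82,0.25],0],
    [1,[0,0.82,0.45],0],
    [1,[0,0.82,0.55],0],
    [1,[0,0.82,0.55],0],
  ],
)

```text
time: 19.25
tcp_pos: [0.5857, -0.1054, 0.0802]
tcp_rot: [-0.002, 3.137, -0.006]
contact_force: [-1.1, -0.3, -1.5]
gripper_width: 0.046
```

```bash
python3 - <<'E'
from h import *
plan(.5855,-.1035,.0292,180)
st=sensors.read_state()
s=wristcam(grab("wrist","w6"),st)
print([proj(s,(.5855+a,-.1035+b,.003)).round(0) for a,b in((.043,0),(-.043,0),(0,-.043),(0,.043))])
E
```

```text
t 19.25 tcp [ 0.5857 -0.1054  0.0802] yaw -179.9 tilt z [ 0.004 -0.004 -1.   ] w 0.046 q [ 0.15  0.36 -0.36  0.01 -0.84 -0.16]
shift [0.003 0.014 0.34 ] turn 0.001
[array([218., 224.]), array([348., 225.]), array([283., 160.]), array([283., 282.])]
```

View pics/w6.png

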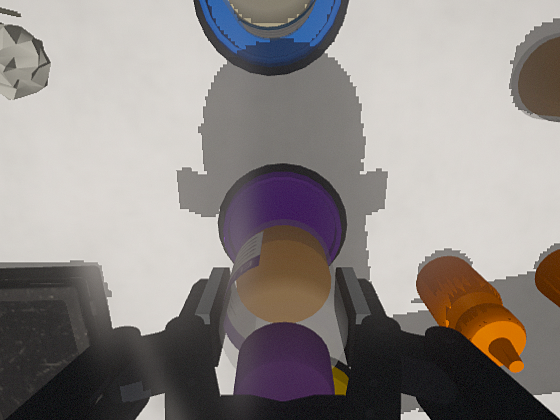

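Purple stand foot: columns 218–347, top row 164 against a predicted 160, so y is about −0.102. Lower and release, then head for the white bottle.

drive_tool(
  steps=[
    [1,[0,0.02,0.1],0],
    [1,[0,0.02,0.2],0],
    [1,[0,0.02,0.28],0],
    [1,[0,0.02,0.32],0],
    [1,[0,0.02,0.345],0],
    [1,[0,0.02,0.345],0],
    [1,[0,0.02,0.345],0],
    [0,[0,0.02,0.345],0],
    [-1,[0,0.02,0.345],0],
    [-1,[0,0.02,0.345],0],
  ],
)

```text
time: 20.55
tcp_pos: [0.5872, -0.1024, 0.0299]
tcp_rot: [-0.003, 3.135, -0.006]
contact_force: [1.4, -0.9, -0.4]
gripper_width: 0.08
```

drive_tool(
  steps=[
    [-1,[0,0,0],0],
    [-1,[0,0,0],0],
    [-1,[0,0,-0.1],0],
    [-1,[0,0,-0.3],0],
    [-1,[0,0,-0.6],0],
    [-1,[0,0,-0.85],0],
    [-1,[0.2,-0.15,-0.85],0],
    [-1,[0.5,-0.35,-0.85],0],
    [-1,[0.8,-0.5,-0.85],0],
    [-1,[1,-0.62,-0.85],0],
  ],
)

```text
time: 21.8
tcp_pos: [0.4345, -0.1959, 0.1579]
tcp_rot: [-0.002, 3.134, -0.006]
contact_force: [0.9, -0.3, -0.0]
gripper_width: 0.0851
```

```bash
python3 - <<'E'
from h import *
plan(.431,-.196,.022,180)
st=sensors.read_state()
s=wristcam(grab("wrist","w7"),st)
print(proj(s,(.431,-.196,.088)),proj(s,(.431,-.196,0)))
E
```

```text
t 21.8 tcp [ 0.4345 -0.1959  0.1579] yaw -179.9 tilt z [ 0.008 -0.004 -1.   ] w 0.0851 q [-0.01  0.09 -0.53  0.   -0.95  0.01]
shift [0.031 0.003 0.906] turn 0.001
[288.34989248 225.56734635] [287.53309227 189.63879052]
```

View pics/w7.png

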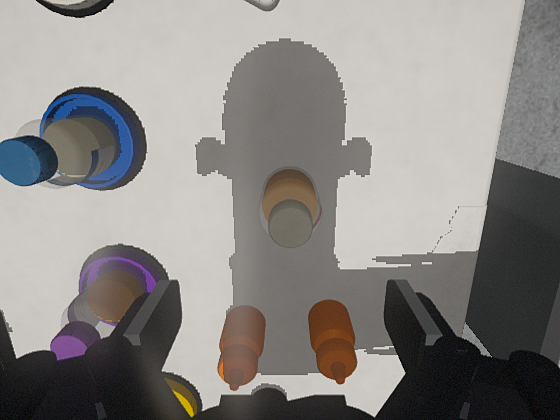

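White cap at (290,224) against a predicted (288,226): good. Purple and blue stand upright in their cups. Grasping the white bottle.

drive_tool(
  steps=[
    [-1,[0.03,0,0.15],0],
    [-1,[0.03,0,0.35],0],
    [-1,[0.03,0,0.55],0],
    [-1,[0.03,0,0.75],0],
    [-1,[0.03,0,0.9],0],
    [-1,[0.03,0,0.9],0],
    [-1,[0.03,0,0.9],0],
    [0.3,[0.03,0,0.9],0],
    [1,[0.03,0,0.9],0],
    [1,[0.03,0,0.9],0],
  ],
)

```text
time: 23.1
tcp_pos: [0.4285, -0.1972, 0.0235]
tcp_rot: [-0.001, 3.134, -0.005]
contact_force: [-1.8, 1.5, 7.1]
gripper_width: 0.0467
```

drive_tool(
  steps=[
    [1,[0,0,0],0],
    [1,[0,0,0],0],
    [1,[0,0,0],0],
    [1,[0,0,0],0],
    [1,[0,0,-0.05],0],
    [1,[0,0,-0.2],0],
    [1,[0,0,-0.4],0],
    [1,[0,0,-0.6],0],
    [1,[0,0,-0.8],0],
    [1,[0,0,-0.95],0],
  ],
)

```text
time: 24.35
tcp_pos: [0.4274, -0.1968, 0.1678]
tcp_rot: [-0.001, 3.132, -0.005]
contact_force: [-0.4, -0.2, -0.5]
gripper_width: 0.0464
```

```bash
python3 - <<'E'
from h import *
plan(.590,-.3735,.16,180)
E
```

```text
t 24.35 tcp [ 0.4274 -0.1968  0.1678] yaw -180.0 tilt z [ 0.009 -0.003 -1.   ] w 0.0464 q [-0.01  0.07 -0.52  0.   -0.97  0.01]
shift [-1.083 -1.179  0.066] turn 0.001
```

drive_tool(
  steps=[
    [1,[-0.08,-0.08,0],0],
    [1,[-0.25,-0.25,0],0],
    [1,[-0.45,-0.45,0],0],
    [1,[-0.65,-0.65,0],0],
    [1,[-0.85,-0.85,0],0],
    [1,[-1,-1,0],0],
    [1,[-1,-1,0],0],
    [1,[-1,-1,0],0],
    [1,[-1,-1,0],0],
    [1,[-1,-1,0],0],
  ],
)

```text
time: 25.6
tcp_pos: [0.5773, -0.3462, 0.1701]
tcp_rot: [-0.002, 3.132, -0.005]
contact_force: [-0.2, -0.2, -0.6]
gripper_width: 0.0461
```

drive_tool(
  steps=[
    [1,[-0.03,-0.05,0],0],
    [1,[-0.06,-0.1,0],0],
    [1,[-0.08,-0.18,0],0],
    [1,[-0.08,-0.18,0.1],0],
    [1,[-0.08,-0.18,0.25],0],
    [1,[-0.08,-0.18,0.4],0],
    [1,[-0.08,-0.18,0.55],0],
    [1,[-0.08,-0.18,0.6],0],
    [1,[-0.08,-0.18,0.6],0],
    [1,[-0.08,-0.18,0.6],0],
  ],
)

```text
time: 26.85
tcp_pos: [0.5907, -0.3738, 0.0812]
tcp_rot: [-0.002, 3.131, -0.006]
contact_force: [-0.2, -0.6, -1.4]
gripper_width: 0.0464
```

```bash
python3 - <<'E'
from h import *
plan(.590,-.3735,.0295,180)
st=sensors.read_state()
s=wristcam(grab("wrist","w8"),st)
print([proj(s,(.59+a,-.3735+b,.003)).round(0) for a,b in((.043,0),(-.043,0),(0,-.043),(0,.043))])
E
```

```text
t 26.85 tcp [ 0.5907 -0.3738  0.0812] yaw -179.9 tilt z [ 0.011 -0.004 -1.   ] w 0.0464 q [-0.29  0.51 -0.12  0.   -0.94  0.29]
shift [0.009 0.003 0.345] turn 0.001
[array([219., 221.]), array([350., 222.]), array([285., 157.]), array([284., 279.])]
```

View pics/w8.png

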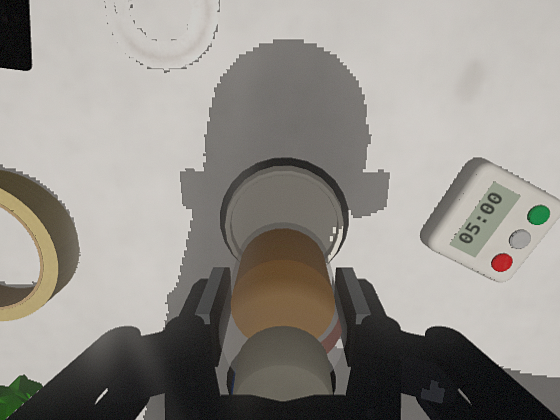

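White stand foot: columns 220–349, top row 157, matching the prediction. Lower, release, and go for the dropper.

drive_tool(
  steps=[
    [1,[0,0,0.1],0],
    [1,[0,0,0.2],0],
    [1,[0,0,0.28],0],
    [1,[0,0,0.32],0],
    [1,[0,0,0.345],0],
    [1,[0,0,0.345],0],
    [1,[0,0,0.345],0],
    [0,[0,0,0.345],0],
    [-1,[0,0,0.345],0],
    [-1,[0,0,0.345],0],
  ],
)

```text
time: 28.15
tcp_pos: [0.5915, -0.3741, 0.0299]
tcp_rot: [-0.002, 3.13, -0.007]
contact_force: [-0.1, -0.0, -0.1]
gripper_width: 0.0801
```

drive_tool(
  steps=[
    [-1,[0,0,0],0],
    [-1,[0,0,0],0],
    [-1,[0,0,-0.1],0],
    [-1,[0,0,-0.3],0],
    [-1,[0,0,-0.6],0],
    [-1,[0,0,-0.95],0],
    [-1,[0.1,0.2,-0.95],0],
    [-1,[0.3,0.5,-0.95],0],
    [-1,[0.4,0.8,-0.95],0],
    [-1,[0.4,1,-0.95],0],
  ],
)

```text
time: 29.4
tcp_pos: [0.5287, -0.2221, 0.1728]
tcp_rot: [-0.003, 3.128, -0.007]
contact_force: [0.2, -0.8, 0.1]
gripper_width: 0.0851
```

drive_tool(
  steps=[
    [-1,[0.15,0.3,0],0],
    [-1,[0.3,0.6,0],0],
    [-1,[0.45,0.9,0],0],
    [-1,[0.45,1,0],0],
    [-1,[0.45,1,0],0],
    [-1,[0.45,1,0],0],
    [-1,[0.45,1,0],0],
    [-1,[0.45,1,0],0],
    [-1,[0.45,1,0],0],
    [-1,[0.45,1,0],0],
  ],
)

```text
time: 30.65
tcp_pos: [0.4609, -0.0725, 0.1711]
tcp_rot: [-0.002, 3.128, -0.007]
contact_force: [-0.3, -0.1, -0.1]
gripper_width: 0.0856
```

```bash
python3 - <<'E'
from h import *
plan(.449,.037,.16,180)
E
```

```text
t 30.65 tcp [ 0.4609 -0.0725  0.1711] yaw -179.9 tilt z [ 0.013 -0.004 -1.   ] w 0.0856 q [ 0.27  0.05 -0.53  0.01 -0.97 -0.28]
shift [0.079 0.73  0.07 ] turn 0.001
```

drive_tool(
  steps=[
    [-1,[0.02,0.2,0],0],
    [-1,[0.05,0.4,0],0],
    [-1,[0.08,0.6,0],0],
    [-1,[0.08,0.73,0],0],
    [-1,[0.08,0.73,0.07],0],
    [-1,[0.08,0.73,0.07],0],
    [-1,[0.08,0.73,0.07],0],
    [-1,[0.08,0.73,0.07],0],
    [-1,[0.08,0.73,0.07],0],
    [-1,[0.08,0.73,0.07],0],
  ],
)

```text
time: 31.9
tcp_pos: [0.4489, 0.0368, 0.1601]
tcp_rot: [-0.002, 3.128, -0.007]
contact_force: [-0.5, -1.4, -0.3]
gripper_width: 0.0855
```

```bash
python3 - <<'E'
from h import *
plan(.449,.037,.02,180)
st=sensors.read_state()
s=wristcam(grab("wrist","w9"),st)
print(proj(s,(.449,.037,.084)),proj(s,(.449,.037,.072)))
E
```

```text
t 31.9 tcp [0.4489 0.0368 0.1601] yaw -179.9 tilt z [ 0.014 -0.004 -1.   ] w 0.0855 q [ 0.53  0.04 -0.58  0.01 -0.94 -0.54]
shift [0.012 0.005 0.934] turn 0.001
[283.4194734 222.5731744] [283.60447498 216.50222977]
```

View pics/w9.png

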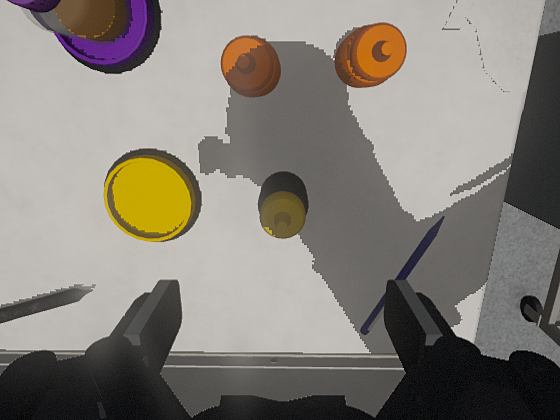

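Dropper nozzle at (282,216), collar at (283,213); both agree with the prediction, and the pen and orange bottles are clear. Grasping.

drive_tool(
  steps=[
    [-1,[0.01,0,0.15],0],
    [-1,[0.01,0,0.35],0],
    [-1,[0.01,0,0.55],0],
    [-1,[0.01,0,0.75],0],
    [-1,[0.01,0,0.93],0],
    [-1,[0.01,0,0.93],0],
    [-1,[0.01,0,0.93],0],
    [0.3,[0.01,0,0.93],0],
    [1,[0.01,0,0.93],0],
    [1,[0.01,0,0.93],0],
  ],
)

```text
time: 33.2
tcp_pos: [0.4498, 0.0365, 0.0214]
tcp_rot: [-0.002, 3.127, -0.006]
contact_force: [-1.9, 0.7, 8.5]
gripper_width: 0.0382
```

drive_tool(
  steps=[
    [1,[0,0,0],0],
    [1,[0,0,0],0],
    [1,[0,0,0],0],
    [1,[0,0,0],0],
    [1,[0,0,-0.05],0],
    [1,[0,0,-0.15],0],
    [1,[0,0,-0.25],0],
    [1,[0,0,-0.35],0],
    [1,[0,0,-0.4],0],
    [1,[0,0,-0.4],0],
  ],
)

```text
time: 34.45
tcp_pos: [0.4491, 0.0369, 0.0818]
tcp_rot: [-0.002, 3.126, -0.005]
contact_force: [-0.1, 0.0, -0.7]
gripper_width: 0.0388
```

```bash
python3 - <<'E'
from h import *
plan(.565,.042,.08,180)
E
```

```text
t 34.45 tcp [0.4491 0.0369 0.0818] yaw -179.9 tilt z [ 0.016 -0.003 -1.   ] w 0.0388 q [ 0.53  0.14 -0.69  0.02 -0.73 -0.54]
shift [-0.772  0.033  0.024] turn 0.001
```

drive_tool(
  steps=[
    [1,[-0.08,0,0],0],
    [1,[-0.2,0.01,0],0],
    [1,[-0.35,0.02,0],0],
    [1,[-0.5,0.03,0],0],
    [1,[-0.65,0.03,0],0],
    [1,[-0.77,0.03,0],0],
    [1,[-0.77,0.03,0],0],
    [1,[-0.77,0.03,0],0],
    [1,[-0.77,0.03,0],0],
    [1,[-0.77,0.03,0],0],
  ],
)

```text
time: 35.7
tcp_pos: [0.5643, 0.0416, 0.0837]
tcp_rot: [-0.003, 3.126, -0.005]
contact_force: [0.1, 0.5, -0.6]
gripper_width: 0.0387
```

```bash
python3 - <<'E'
from h import *
plan(.565,.042,.0274,180)
st=sensors.read_state()
s=wristcam(grab("wrist","w10"),st)
print([proj(s,(.565+a,.042+b,.003)).round(0) for a,b in((.043,0),(-.043,0),(0,-.043),(0,.043))])
E
```

```text
t 35.7 tcp [0.5643 0.0416 0.0837] yaw -179.9 tilt z [ 0.016 -0.003 -1.   ] w 0.0387 q [ 0.43  0.31 -0.44  0.01 -0.81 -0.43]
shift [0.001 0.004 0.376] turn 0.002
[array([219., 220.]), array([347., 221.]), array([283., 156.]), array([283., 278.])]
```

View pics/w10.png

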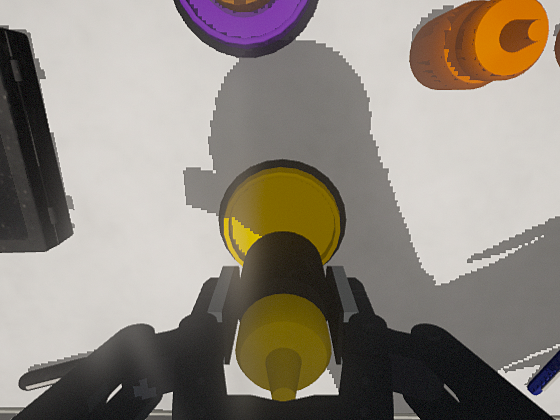

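Yellow stand foot: columns 219–346, top row 159 against a predicted 156, within 2 mm. Lower, release, retreat upward.

drive_tool(
  steps=[
    [1,[0,0.01,0.1],0],
    [1,[0,0.01,0.2],0],
    [1,[0,0.01,0.3],0],
    [1,[0,0.01,0.35],0],
    [1,[0,0.01,0.38],0],
    [1,[0,0.01,0.38],0],
    [1,[0,0.01,0.38],0],
    [0,[0,0.01,0.38],0],
    [-1,[0,0.01,0.38],0],
    [-1,[0,0.01,0.38],0],
  ],
)

```text
time: 37.0
tcp_pos: [0.5654, 0.043, 0.0269]
tcp_rot: [-0.003, 3.125, -0.004]
contact_force: [1.3, 0.2, 0.5]
gripper_width: 0.0768
```

drive_tool(
  steps=[
    [-1,[0,0,0],0],
    [-1,[0,0,0],0],
    [-1,[0,0,-0.1],0],
    [-1,[0,0,-0.3],0],
    [-1,[0,0,-0.5],0],
    [-1,[0,0,-0.7],0],
    [-1,[0,0,-0.9],0],
    [-1,[0,0,-1],0],
    [-1,[0,0,-1],0],
    [-1,[0,0,-1],0],
  ],
)

```text
time: 38.25
tcp_pos: [0.5622, 0.0433, 0.1758]
tcp_rot: [-0.002, 3.127, -0.005]
contact_force: [0.7, -0.1, -0.0]
gripper_width: 0.0856
```

drive_tool(
  steps=[
    [-1,[0.1,0,-0.3],0],
    [-1,[0.2,0,-0.6],0],
    [-1,[0.4,0,-0.8],0],
    [-1,[0.6,0,-0.8],0],
    [-1,[0.8,0,-0.8],0],
    [-1,[0.8,0,-0.8],0],
    [-1,[0.8,0,-0.8],0],
    [-1,[0.8,0,-0.8],0],
    [-1,[0.8,0,-0.8],0],
    [-1,[0.8,0,-0.8],0],
  ],
)

```text
time: 39.5
tcp_pos: [0.4407, 0.0434, 0.2938]
tcp_rot: [-0.002, 3.128, -0.005]
contact_force: [0.5, -0.7, -0.0]
gripper_width: 0.0853
```

```bash
python3 - <<'E'
from h import *
plan(.5,.0,.3,180)
st=sensors.read_state()
a=grab("side")["color"][140:320,140:360]; b=grab("top")["color"][170:315,165:415]
a=cv2.resize(a,(550,450),interpolation=cv2.INTER_CUBIC)
cv2.imwrite("pics/s11.png",a[:,:,::-1]); cv2.imwrite("pics/t11.png",cv2.resize(b,None,fx=3.2,fy=3.2,interpolation=cv2.INTER_CUBIC)[:,:,::-1])
E
```

```text
t 39.5 tcp [0.4407 0.0434 0.2938] yaw -179.9 tilt z [ 0.014 -0.003 -1.   ] w 0.0853 q [ 0.56 -0.09 -0.38  0.01 -1.27 -0.56]
shift [-0.395 -0.29  -0.035] turn 0.001
```

View pics/s11.png

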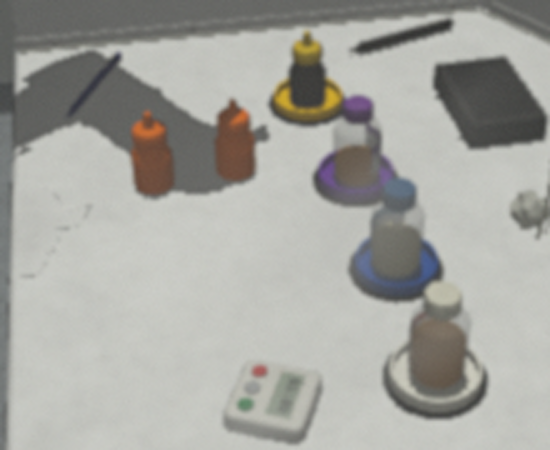

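View pics/t11.png

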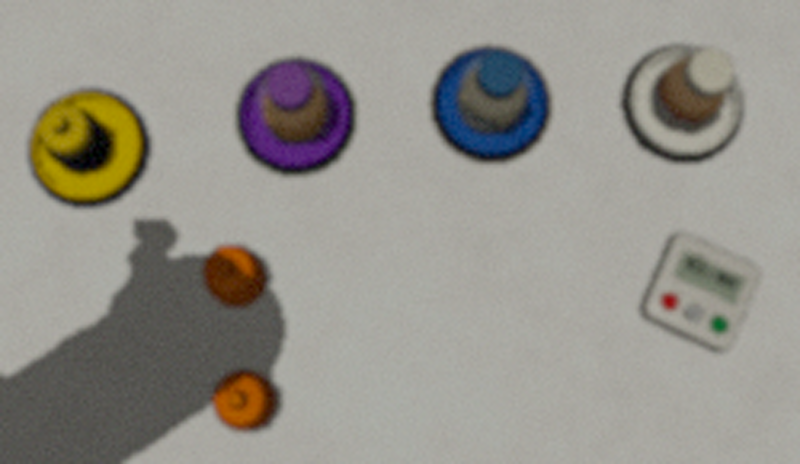

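The side and top views show all four bottles upright and centred in their own cups, with the timer, box and oranges where they were. The arm is clear, so I'm handing in.

```bash
python3 -c "
from workcell import order
print(order.close_job())"
```

```text
the job is handed in; nothing more can be done
None
```

I moved the four bottles in turn: blue from the purple to the blue stand, purple from the white to the purple stand, white from the bench to the white stand, and the dropper from the bench to the yellow stand. I handed the job in at about 40 s of the 112 s allowed; it reported no verdict.

- **Final state:** the last side and top pictures show all four bottles upright and centred in the cups of their own colour. The gripper was open and clear at z ≈ 0.29 m, and the contact force was about zero.
- **Placing accuracy:** just before each lowering, the stand foot in the wrist picture was within about 2–3 mm of where I expected it. I judged the final centring by eye and did not measure it.
- **Bystanders:** the timer, black box and both orange bottles look unmoved, again by eye.
- **Disagreements:** the top and wrist cameras differed by 2–4 mm, and I went by the wrist camera. The tool drifted to about 0.016 rad of tilt by the end, well inside the 0.1 rad limit.

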